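Fit the barrier and offer up the cover of a junction box

ROBOT

A 6-joint arm with a two-finger parallel gripper is mounted at the origin on the work surface. World frame = base frame: x ahead of the robot, y to its left, z up, the work surface at z = 0. Lengths are in m, angles in rad, forces in N, time in s.
With the tool pointing down it reaches from about 0.3 to 0.775 m from the base axis. Payload 14.6 kg.
Tool frame: the origin (TCP) lies midway between the tips of the shut fingers; the grasp point (between the pads) lies 19 mm behind it (ctrl.grip_depth is the z of the grasp point in the tool frame, in m); z points along the fingers, y is the line along which they close (so a half turn about z gives the same grasp; the last joint's range is limited). The gripper opens to 94 mm and grips with 3 to 60 N. Pads are 16 mm wide; open, the fingers measure 119 mm over their backs; the gripper's body (75 mm by 177 mm) begins 78 mm behind the grasp point.
Start: joints at [-1.307, 0.3, 1.521, -0, 1.321, -0.067], TCP at [0.179, -0.52, 0.205] pointing down, gripper open.
Joint ranges: [-3.03, 3.03], [-0.79, 2.21], [0.23, 2.52], [-1.04, 4.18], [0, 3.07], [-2.55, 2.55]. Speed limits (rad/s): [2.22, 2.22, 2.57, 3.14, 3.14, 3.14].

INTERFACE

Orientations are given as [roll, pitch, yaw] about the fixed x, y, z axes, in that order (R = Rz(yaw) Ry(pitch) Rx(roll)).
In Python, from station import ctrl gives the robot as it stands. The module is installed in compiled form; this text tells all that it offers.
- The arm moves only by the tool carry_out, never from a script. Its argument "commands" is a list of rows, each a list of 3 entries, a list of its own where there are three numbers: the closure, from 0 (fully open) to 1 (shut), then the shift along the tool's x, y, z in mm, then the turn, a rotation vector about the tool's x, y, z in rad. In form: [[gripper, [tx, ty, tz], [wx, wy, wz]], ...]. A call has 1 to 10 rows; each row shifts and turns the commanded pose from where the row before left it, along the tool's axes as they then stand; what a row does not reach is not made up. A row lasts 1/8 s, in which the tool goes at most 62.5 mm and 10.7 degrees, less where a joint would pass 70% of its speed; a pose out of reach is approached as far as the arm can. A call with a gripper value outside its range is refused whole. The fingers move at their own pace and stop on an object; "squeeze" is the grip in N (left out, the last holds). Time passes only in rows, so rows that do not move let the fingers close. It gives the time, the measured TCP pose, the force, the opening and the grip force at its end, in the units of the state.
- ctrl.get_obs(): the state, without advancing time (a new reading comes with each control period).
- ctrl.camera(name): name is "scene" or "top" or "wrist"; returns a dict with "img" (384x512x3 uint8, blue, green, red), "camera_matrix" (3x3 intrinsics, pixels), "k1" (the pictures are not rectified: a ray, as slopes to the right and down, at radius r is drawn at 1 + k1 r^2 times it, then the intrinsics apply), "rvec" (rotation vector, rad) and "tvec" (3), from world to camera coordinates, as OpenCV has them. Camera axes: x right, y down, z forward; pixel columns grow to the right and rows downward; lengths in m; the calibration is good to about 2 mm. A picture is of the moment at which its call begins. There is no depth.
- ctrl.hand_in(): hands the job in; it is judged then, once.
Trained networks look in the newest picture that a camera, given by its name, has taken for a name from the list of things; names that differ only in an ending like _2 or _b are one class to them, and where a whole thing is asked for, a point or a joint stands for the part that bears it (a point fixed in the world has none). Each returns a list of dicts, best first, with "score" (0 to 1); they miss things now and then, are a little off and sometimes report something else, mostly with a low value. They report only what shows in the picture. A call takes as long as a camera call.
- ctrl.outline_of(thing, camera): "region" (384x512 bool, what is visible of it).
- ctrl.place_of(thing, camera): "at" ([x, y, z] in m, in world coordinates, good to about 4 mm: a listed point, or the origin of a listed thing).
The state is a dict: "time_s": time; "qpos": joint angles; "joint_vel": joint speeds; "tau": joint torques, N m; "ee_pos": TCP position; "eef_rot": TCP orientation; "force": force on the tool from outside, world axes, zero at the start; "moment": the same for the moment, N m; "grip_width": finger opening in m; "grip_force": force on a finger pad.
Only numpy, scipy, OpenCV 4.12 (cv2) and the standard library are available. Lean on these libraries where they do the work, as an engineer would, in place of code of your own. Each camera call takes 0.05 s, during which the arm holds its last target. There are 200 camera calls.

TASK

Slide the orange barrier plate fully home in its slot in the grey junction box and let go of it. Then lift the metal cover by its black handle, carry it over the carton, the conduit fitting and the jar without disturbing them, and finish holding it still about 15 mm above the box's open top, level and squared up over the opening, so that a colleague can connect the earth lead; the cover must never touch the box. Do not put it down or let go: the program finishes while holding.

Things in the scene. Friction and masses are not known exactly. Their poses are not given: they have to be found in the camera images.
- enclosure: Grey metal junction box, fixed to the bench, open on top: 160 (own x) x 120 (own y) x 80 mm high, walls and floor 4 mm. Origin: centre of its underside, on the bench; z up. A round hub, 38 mm across, sticks 14 mm out of each short end. Inside, black upright ribs on the two long walls form the barrier's slot; 10 mm screw posts in the corners.
- enclosure_mouth (a point): Centre of the junction box's open top, level with its rim (80 mm above the bench). Axes as the box.
- slot_floor (a point): Bottom middle of the barrier slot, on the box's inner floor, 4 mm above the bench, 20 mm from the box's middle to its own +x. Axes as the box. The slot runs along box y, 112 mm from wall to wall. Ribs reach 8 mm in from each wall, with a 9 mm gap along x for the 6 mm plate, and stand 60 mm above the bench, plus flared lead-ins to 68 mm.
- stand: Blue storage stand for the barrier, fixed to the bench: base 64 (own x) x 130 (own y) x 10 mm, with two upright cheeks, 8 mm apart, reaching 40 mm above the bench; the barrier starts upright between them, resting on the 10 mm base. Origin: centre of its underside.
- barrier: Loose orange plastic plate, about 80 g, upright, 72 mm high: plate 6 mm thick (own x), 106 mm wide (own y), up to 52 mm (lowest 5 mm narrowed to 3 x 102 mm); above it a grip tab 12 mm thick (x), 50 mm wide (y), 52 to 72 mm up. Origin: middle of its lower edge; z up. The same turned half round. Home, it stands on the box floor, its top 4 mm below the rim.
- barrier_tab (a point): Middle of the barrier's grip tab, 62 mm above its lower edge; pinch it here across the 12 mm (own x).
- cover: Loose flat aluminium cover, about 0.3 kg, 164 (own x) x 124 (own y) x 4 mm, starting flat on the bench; the same turned half round. Origin: centre of its underside; z up. A black bridge handle stands on its middle: bar 90 mm long (own x), 14 mm wide (own y), 30 to 44 mm above the underside, on a leg at each end, open below the bar between them.
- cover_handle (a point): Middle of the cover's handle bar, 37 mm above the cover's underside; pinch it here across the 14 mm (own y).
- carton: Small cardboard carton standing between the cover and the box, 80 x 60 x 110 mm high. Origin: centre of its underside. Leave alone.
- conduit_body: Grey cast conduit fitting standing on a round 56 mm foot, 95 mm high, body 42 x 36 mm, with a short round spout reaching 41 mm out to its own +x near the top. Origin: centre of its underside. Leave alone.
- jar: Closed glass jar with a red cap, 64 mm across, 95 mm high. Origin: centre of its underside. Leave alone.

How it is judged:
On the way:
1. the barrier plate stands fully home in the slot and is let go (z of barrier in the frame of slot_floor below 0.004 m and x of barrier in the frame of slot_floor between -0.004 and 0.004 m and y of barrier in the frame of slot_floor between -0.006 and 0.006 m and angle between barrier's own z axis and vertical below 0.12 rad and angle between the x axis of barrier and the x axis of enclosure, either way round below 0.1 rad and contact force between barrier and the fingers below 0.1 N), for 0.2 s.
At the end, for the whole second after the job is handed in: Gripper holds the cover still, touching nothing else; underside 5 to 30 mm above the rim, centred within 10 mm along each box axis, parallel to the box and level within 0.09 rad. Barrier released and home: within 4 mm of the box floor, 4 mm across and 6 mm along the slot, upright (all of step 1 and x of cover in the frame of enclosure_mouth between -0.01 and 0.01 m and y of cover in the frame of enclosure_mouth between -0.01 and 0.01 m and z of cover in the frame of enclosure_mouth between 0.005 and 0.03 m and angle between the x axis of cover and the x axis of enclosure, either way round below 0.09 rad and angle between cover's own z axis and vertical below 0.09 rad and contact force between cover and the fingers above 1 N and contact force between cover and enclosure below 0.05 N and contact force between cover and barrier below 0.05 N and linear speed of cover below 0.02 m/s); the arm keeps its last pose, push and grip.
It fails at once if the carton is shifted by more than 15 mm or tipped (distance of carton from where it was at the start of the episode above 0.015 m or angle between carton's own z axis and vertical above 0.3 rad).
It fails at once if the conduit fitting is shifted by more than 15 mm or tipped (distance of conduit_body from where it was at the start of the episode above 0.015 m or angle between conduit_body's own z axis and vertical above 0.3 rad).
It fails at once if the jar is shifted by more than 15 mm or tipped (distance of jar from where it was at the start of the episode above 0.015 m or angle between jar's own z axis and vertical above 0.3 rad).
It fails at once if the cover touches the junction box (contact force between cover and enclosure above 0.5 N).
It also fails if it takes over 72 s, if anything falls off the work surface, if the arm or the gripper's body presses on something with over 40 N, if the wrist force passes 120 N, or if a joint passes its speed limit or range.

## Working session

There is one attempt and no reset: what is moved stays moved. The work goes in short steps, Python scripts to look and compute and a tool call to move; the robot and the scene stay as the last step left them, time stands still between calls to the robot, and variables do not carry over. Pictures are saved under pics/ and viewed, at most 10 in all, crops included, and the job is handed in when it is done.

Besides the shell and the picture viewer there is one more tool, called by a JSON object that holds its "method" and its "body", one argument or row to a line. carry_out: Moves the arm, as the interface text tells. Its arguments: {"type":"object","properties":{"commands":{"type":"array","items":{"type":"array"}},"squeeze":{"type":"number"}},"required":["commands"]}

```bash
mkdir -p pics; cat > h.py <<'E'
import numpy as np, cv2
from station import ctrl
from scipy.spatial.transform import Rotation as R
def pts(cam,uv,z):
    "pixels -> world points at height z"
    K=cam["camera_matrix"];uv=np.atleast_2d(uv).astype(float)
    d=(uv-[K[0][2],K[1][2]])/[K[0][0],K[1][1]]
    s=d.copy()
    for _ in range(20): s=d/(1+cam["k1"]*(s**2).sum(1,keepdims=True))
    M=cv2.Rodrigues(np.array(cam["rvec"],float))[0];c=-M.T@np.ravel(cam["tvec"])
    r=np.c_[s,np.ones(len(s))]@M
    return c+r*((z-c[2])/r[:,2])[:,None]
def proj(cam,P):
    return cv2.projectPoints(np.atleast_2d(P).astype(float),np.array(cam["rvec"],float),np.array(cam["tvec"],float),np.array(cam["camera_matrix"],float),np.array([cam["k1"],0,0,0,0],float))[0][:,0]
E
python3 - <<'E'
from h import *
o=ctrl.get_obs();print({k:np.round(v,3) for k,v in o.items()},ctrl.grip_depth)
ims=[]
for n in("top","scene"):
    c=ctrl.camera(n);ims.append(c["img"]);M=cv2.Rodrigues(np.array(c["rvec"],float))[0];print(n,-M.T@np.ravel(c["tvec"]))
    cv2.imwrite(f"pics/{n}0.png",cv2.resize(c["img"],(800,600)))
    for t in["enclosure","enclosure_mouth","slot_floor","stand","barrier","barrier_tab","cover","cover_handle","carton","conduit_body","jar"]:
        print(n,t,[(np.round(d["at"],3).tolist(),round(d["score"],2)) for d in ctrl.place_of(t,n)][:2])
E
```

```text
{'time_s': np.float64(0.0), 'qpos': array([-1.307,  0.301,  1.522,  0.   ,  1.321, -0.067]), 'joint_vel': array([-0.001, -0.002, -0.001, -0.001, -0.   , -0.001]), 'tau': array([-1.0000e-03, -5.3181e+01, -3.5274e+01,  7.1000e-02,  2.4000e-02,
       -0.0000e+00]), 'ee_pos': array([ 0.179, -0.52 ,  0.205]), 'eef_rot': array([-3.14 , -0.   ,  0.331]), 'force': array([-0.154, -0.472,  0.218]), 'moment': array([-0.058, -0.026,  0.039]), 'grip_force': np.float64(0.0), 'grip_width': np.float64(0.094)} -0.0188
top [0.41152429 0.0309786  1.11694028]
top enclosure [([0.49, 0.338, -0.001], 0.64)]
top enclosure_mouth [([0.49, 0.338, 0.077], 0.6)]
top slot_floor [([0.51, 0.339, 0.006], 0.85)]
top stand [([0.592, -0.285, 0.003], 0.76)]
top barrier [([0.592, -0.283, 0.009], 0.52)]
top barrier_tab [([0.596, -0.284, 0.072], 0.59), ([0.592, -0.281, 0.01], 0.51)]
top cover [([0.388, -0.232, 0.002], 0.9)]
top cover_handle [([0.394, -0.228, 0.034], 0.93)]
top carton [([0.404, 0.01, -0.002], 0.86)]
top conduit_body [([0.647, 0.0, -0.001], 0.79)]
top jar [([0.533, 0.026, -0.001], 0.71), ([0.648, -0.006, -0.002], 0.16)]
scene [1.17432816 0.19560691 1.02677683]
scene enclosure [([0.494, 0.338, 0.004], 0.78), ([0.595, -0.282, 0.077], 0.54)]
scene enclosure_mouth [([0.488, 0.334, 0.08], 0.61)]
scene slot_floor [([0.506, 0.341, 0.005], 0.95)]
scene stand [([0.593, -0.288, -0.004], 0.92), ([0.488, 0.336, -0.001], 0.57)]
scene barrier [([0.594, -0.282, 0.01], 0.84), ([0.39, -0.228, 0.004], 0.62)]
scene barrier_tab [([0.594, -0.282, 0.074], 0.54)]
scene cover [([0.39, -0.231, 0.004], 0.73), ([0.385, -0.23, 0.035], 0.2)]
scene cover_handle [([0.385, -0.23, 0.038], 0.94)]
scene carton [([0.404, 0.009, -0.001], 0.66)]
scene conduit_body []
scene jar [([0.532, 0.027, 0.004], 0.6), ([0.591, -0.287, 0.01], 0.39)]
```

View pics/top0.png

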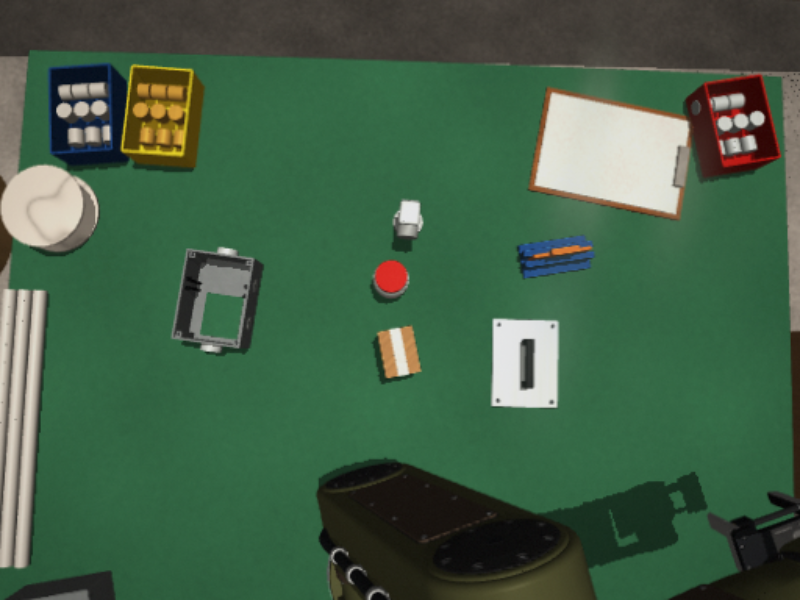

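```bash
python3 - <<'E'
from h import *
c=ctrl.camera("top")
for t,z in[("enclosure",.08),("stand",.04),("barrier",.072),("barrier_tab",.072),("cover",.004),("carton",.11),("cover_handle",.044)]:
    for d in ctrl.outline_of(t,"top")[:1]:
        m=d["region"].astype(np.uint8); ct=max(cv2.findContours(m,0,2)[0],key=cv2.contourArea)[:,0]
        P=pts(c,ct,z)[:,:2]; r=cv2.minAreaRect((P*1000).astype(np.float32)); print(t,round(d["score"],2),m.sum(),np.round(r[0],1),np.round(r[1],1),round(r[2],2))
E
```

```text
enclosure 0.8 3067 [488.3 329.1] [139.5 183.8] 83.18
stand 0.82 810 [ 589.4 -279.4] [ 64.3 137.2] 11.91
barrier 0.45 160 [ 591.2 -275.7] [ 14.4 110.1] 11.15
barrier_tab 0.62 145 [ 591.9 -278.4] [14.3 98.9] 10.78
cover 0.88 2299 [ 389.1 -230.1] [164.  121.5] 0.3
carton 0.7 661 [403.8   8.3] [81.5 59. ] 13.74
cover_handle 0.88 2304 [ 390.  -220.8] [158.1 117.1] 0.31
```

The top view (x up, y left) shows the box at (217,300), the carton at (398,352), the jar at (390,280), the conduit at (408,220), the stand with barrier at (556,257) and the cover at (525,363). All of these agree with the network positions. Next I turn the tool towards the barrier grasp yaw (about 101°) and raise it.

{"method": "carry_out", "body": {
  "commands": [
    [0,[0,0,-5],[0,0,-0.143]],
    [0,[0,0,-5],[0,0,-0.143]],
    [0,[0,0,-5],[0,0,-0.143]],
    [0,[0,0,-5],[0,0,-0.143]],
    [0,[0,0,-5],[0,0,-0.143]],
    [0,[0,0,-5],[0,0,-0.143]],
    [0,[0,0,-5],[0,0,-0.143]],
    [0,[0,0,-5],[0,0,-0.143]],
    [0,[0,0,-5],[0,0,-0.143]],
    [0,[0,0,0],[0,0,-0.143]]
  ]
}}

```text
time_s: 2.85
ee_pos: [0.1787, -0.5203, 0.2508]
eef_rot: [3.142, 0.001, 1.766]
force: [-0.2, 0.5, 0.4]
grip_width: 0.0939
grip_force: 0.0
```

```bash
cat >> h.py <<'E'
def delta(p,yaw):
    "shift (mm, tool axes now) and turn (rad, tool axes) to a tool-down pose"
    o=ctrl.get_obs();A=R.from_euler("xyz",o["eef_rot"]);B=R.from_euler("xyz",[np.pi,0,yaw])
    print("t",round(float(o["time_s"]),2),"pos",np.round(o["ee_pos"],4),"rot",np.round(o["eef_rot"],4),"w",round(float(o["grip_width"]),4),"gf",round(float(o["grip_force"]),1),"F",np.round(o["force"],1))
    print("shift mm",np.round(A.inv().apply((np.array(p)-o["ee_pos"])*1000),1),"turn",np.round((A.inv()*B).as_rotvec(),4))
E
python3 -c "
from h import *
delta([.56,-.283,.26],np.deg2rad(101))"
```

```text
t 2.85 pos [ 0.1787 -0.5203  0.2508] rot [3.1415e+00 6.0000e-04 1.7655e+00] w 0.0939 gf 0.0 F [-0.2  0.5  0.4]
shift mm [159.  420.   -9.2] turn [0.0001 0.0006 0.0027]
```

{"method": "carry_out", "body": {
  "commands": [
    [0,[16,42,-1],[0,0,0]],
    [0,[16,42,-1],[0,0,0]],
    [0,[16,42,-1],[0,0,0]],
    [0,[16,42,-1],[0,0,0]],
    [0,[16,42,-1],[0,0,0]],
    [0,[16,42,-1],[0,0,0]],
    [0,[16,42,-1],[0,0,0]],
    [0,[16,42,-1],[0,0,0]],
    [0,[16,42,-1],[0,0,0]],
    [0,[15,42,0],[0,0,0]]
  ]
}}

```text
time_s: 4.1
ee_pos: [0.5623, -0.2838, 0.2596]
eef_rot: [3.141, 0.0, 1.761]
force: [-1.2, -0.4, 0.0]
grip_width: 0.0938
grip_force: 0.0
```

```bash
cat >> h.py <<'E'
def box(x0,x1,y0,y1,z): return np.array([[x0,y0,z],[x1,y0,z],[x1,y1,z],[x0,y1,z]])
def draw(im,cam,P,pose,col=(0,255,0)):
    x,y,z,yaw=pose;W=R.from_euler("z",yaw).apply(P)+[x,y,z]
    cv2.polylines(im,[np.round(proj(cam,W)*8).astype(np.int32)],True,col,1,cv2.LINE_AA,3)
E
python3 - <<'E'
from h import *
delta([.592,-.283,.26],np.deg2rad(101))
c=ctrl.camera("wrist");M=cv2.Rodrigues(np.array(c["rvec"],float))[0];print(-M.T@np.ravel(c["tvec"]),M[2])
cv2.imwrite("pics/w1raw.png",c["img"])
for t in["barrier","barrier_tab","stand","cover","cover_handle"]:
    print(t,[(np.round(d["at"],4).tolist(),round(d["score"],2)) for d in ctrl.place_of(t,"wrist")][:2])
for t,z in[("stand",.04),("barrier",.082)]:
    for d in ctrl.outline_of(t,"wrist")[:1]:
        m=d["region"].astype(np.uint8); ct=max(cv2.findContours(m,0,2)[0],key=cv2.contourArea)[:,0]
        P=pts(c,ct,z)[:,:2]; r=cv2.minAreaRect((P*1000).astype(np.float32)); print(t,round(d["score"],2),m.sum(),np.round(r[0],1),np.round(r[1],1),round(r[2],2))
im=cv2.resize(c["img"],(800,600));cv2.imwrite("pics/w1.png",im)
E
```

```text
t 4.1 pos [ 0.5623 -0.2838  0.2596] rot [3.1415e+00 2.0000e-04 1.7609e+00] w 0.0938 gf 0.0 F [-1.2 -0.4  0. ]
shift mm [-4.9 29.4 -0.4] turn [ 0.0001  0.0002 -0.0019]
[ 0.54675377 -0.20226743  0.4377912 ] [ 0.05404121 -0.2769514  -0.95936305]
barrier [([0.591, -0.2879, 0.0129], 0.58)]
barrier_tab [([0.5898, -0.2829, 0.0741], 0.66), ([0.3887, -0.2321, 0.0294], 0.62)]
stand [([0.5882, -0.2814, 0.0011], 0.93)]
cover [([0.3897, -0.2325, 0.0318], 0.69), ([0.3869, -0.2303, 0.001], 0.61)]
cover_handle [([0.3917, -0.2307, 0.0351], 0.83)]
barrier 0.67 863 [ 590.9 -275.9] [ 13.1 101.1] 11.88
```

View pics/w1.png

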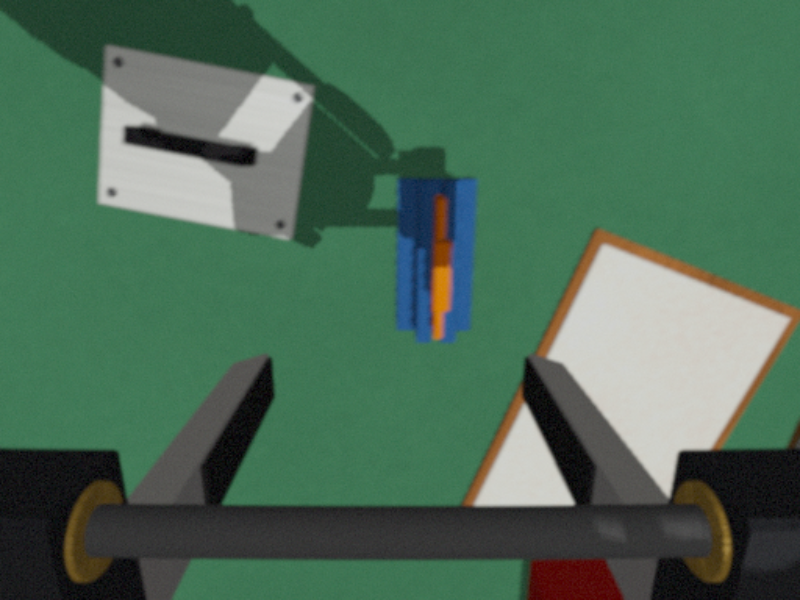

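The wrist view shows the stand at (437,257) with the barrier almost exactly in line with the tool, and the cover at (205,140). Next I fit the barrier model to the orange pixels.

```bash
cat >> h.py <<'E'
from scipy.optimize import minimize
def cube(x0,x1,y0,y1,z0,z1): return np.r_[box(x0,x1,y0,y1,z0),box(x0,x1,y0,y1,z1)]
def fit(views,solids,p0,holes=(),S=4):
    "views: (cam,mask); pose x,y,yaw by overlap of union of convex solids with masks"
    def render(c,p):
        h,w=c["img"].shape[:2];im=np.zeros((h*S,w*S),np.uint8)
        for sol,v in [(s,1) for s in solids]+[(s,0) for s in holes]:
            W=R.from_euler("z",p[2]).apply(sol)+[p[0],p[1],0]
            cv2.fillConvexPoly(im,cv2.convexHull(np.round((proj(c,W)+.5)*S).astype(np.int32)),v)
        return cv2.resize(im.astype(np.float32),(w,h),interpolation=cv2.INTER_AREA)
    def cost(q):
        p=np.array(p0)+np.array(q)*[.01,.01,.1];e=0
        for c,m in views:
            r=render(c,p);e+=np.abs(r-m).sum()/(r.sum()+m.sum())
        return e
    s=minimize(cost,[0,0,0],method="Nelder-Mead",options=dict(initial_simplex=[[0,0,0],[.6,0,0],[0,.6,0],[0,0,.6]],xatol=.005,fatol=1e-5))
    return np.array(p0)+s.x*[.01,.01,.1],s.fun/len(views)
def region(t,n):
    d=ctrl.outline_of(t,n);return d[0]["region"].astype(np.float32) if d else None
def orange(im):
    h=cv2.cvtColor(im,cv2.COLOR_BGR2HSV);return cv2.inRange(h,(5,180,60),(18,255,255))
E
python3 - <<'E'
from h import *
c=ctrl.camera("wrist");m=orange(c["img"])
n,l,st,ce=cv2.connectedComponentsWithStats(m);uv=proj(c,[.59,-.282,.07])[0]
keep=np.zeros_like(m);print(uv)
for i in range(1,n):
    if np.hypot(*(ce[i]-uv))<45: keep[l==i]=1;print(st[i])
sol=[cube(-.003,.003,-.053,.053,.04,.062),cube(-.006,.006,-.025,.025,.062,.082)]
p,e=fit([(c,keep.astype(np.float32))],sol,[.59,-.282,np.deg2rad(11)]);print("wrist",p,np.rad2deg(p[2]),e)
# cover
m=region("cover","wrist");p,e=fit([(c,m)],[cube(-.082,.082,-.062,.062,0,.004),cube(-.045,.045,-.007,.007,.03,.044)],[.389,-.231,0]);print("cover wrist",p,np.rad2deg(p[2]),e)
t=ctrl.camera("top")
m=region("cover","top");p,e=fit([(t,m)],[cube(-.082,.082,-.062,.062,0,.004)],[.389,-.231,0]);print("cover top",p,np.rad2deg(p[2]),e)
hub=lambda s:np.array([[s*(.08+a*.014),.019*np.cos(b),.04+.019*np.sin(b)] for a in(0,1) for b in np.arange(0,6.3,.4)])
B=[cube(-.08,.08,-.06,.06,0,.08),hub(1),hub(-1)]
for n in("top","scene"):
    q=ctrl.camera(n);m=region("enclosure",n);p,e=fit([(q,m)],B,[.489,.337,-.12]);print("box",n,p,np.rad2deg(p[2]),e)
E
```

```text
[280.18235368 173.1403146 ]
[277 125  11  91 678]
wrist [ 0.59178039 -0.28267256  0.19086397] 10.9356997937136 0.12266213446855545
cover wrist [ 0.38881776 -0.22985727 -0.00201818] -0.1156331372564265 0.00920868944376707
cover top [ 0.39007986 -0.22861458 -0.00100694] -0.0576936668708121 0.21353395283222198
box top [ 0.49084084  0.33777262 -0.1107381 ] -6.344825888799399 0.014695605263113976
box scene [ 0.48876385  0.33725329 -0.12033823] -6.894872475673526 0.010508806444704533
```

{"method": "carry_out", "body": {
  "commands": [
    [0,[-2,14.5,15],[0,0,-0.002]],
    [0.3,[-2.2,14.4,25],[0,0,0]],
    [0.5,[0,0,30],[0,0,0]],
    [0.5,[0,0,35],[0,0,0]],
    [0.5,[0,0,30],[0,0,0]],
    [0.5,[0,0,25],[0,0,0]],
    [0.5,[0,0,20],[0,0,0]],
    [0.5,[0,0,15],[0,0,0]],
    [0.5,[0,0,11.6],[0,0,0]],
    [0.5,[0,0,0],[0,0,0]]
  ]
}}

```text
time_s: 6.15
ee_pos: [0.5901, -0.2832, 0.0522]
eef_rot: [-3.141, -0.001, 1.763]
force: [0.0, -0.1, -0.0]
grip_width: 0.0472
grip_force: 0.0
```

```bash
python3 - <<'E'
from h import *
delta([.5915,-.2825,.053],.191+np.pi/2)
c=ctrl.camera("wrist");im=c["img"].copy()
cv2.imwrite("pics/w2.png",cv2.resize(im,(640,480)))
print(ctrl.place_of("barrier_tab","wrist")[:1])
E
```

```text
t 6.15 pos [ 0.5901 -0.2832  0.0522] rot [-3.1410e+00 -5.0000e-04  1.7628e+00] w 0.0472 gf 0.0 F [ 0.  -0.1 -0. ]
shift mm [ 0.5  1.5 -0.8] turn [-0.0006 -0.0005  0.001 ]
[{'at': [0.5886, -0.2844, 0.0732], 'score': 0.75}]
```

View pics/w2.png

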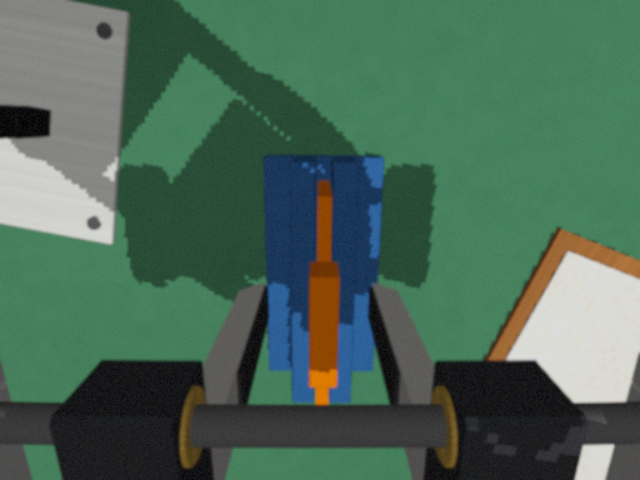

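The tab is at (323,320), midway between the fingertips at x = 265 and 372, so I pinch it.

{"method": "carry_out", "body": {
  "commands": [
    [1,[0,0.5,0],[0,0,0]],
    [1,[0,0,0],[0,0,0]],
    [1,[0,0,0],[0,0,0]],
    [1,[0,0,0],[0,0,0]],
    [1,[0,0,0],[0,0,0]],
    [1,[0,0,0],[0,0,0]]
  ],
  "squeeze": 20
}}

```text
time_s: 7.0
ee_pos: [0.5909, -0.2833, 0.0529]
eef_rot: [3.141, 0.0, 1.763]
force: [1.9, -0.4, 0.2]
grip_width: 0.012
grip_force: 20.0
```

{"method": "carry_out", "body": {
  "commands": [
    [1,[0,0,-3],[0,0,0]],
    [1,[0,0,-6],[0,0,0]],
    [1,[0,0,-10],[0,0,0]],
    [1,[0,0,-18],[0,0,0]],
    [1,[0,0,-25],[0,0,0]],
    [1,[0,0,-30],[0,0,0]],
    [1,[0,0,-30],[0,0,0]],
    [1,[0,0,-30],[0,0,0]],
    [1,[0,0,-25],[0,0,0]],
    [1,[0,0,-18],[0,0,0]]
  ]
}}

```text
time_s: 8.25
ee_pos: [0.5905, -0.2834, 0.2502]
eef_rot: [3.141, 0.001, 1.763]
force: [0.8, -0.2, -1.3]
grip_width: 0.0113
grip_force: 20.0
```

```bash
python3 - <<'E'
from h import *
from math import *
b=-.119;x,y=.4895+.02*cos(b),.337+.02*sin(b);print(x,y)
delta([x,y+.08,.245],b+np.pi/2)
delta([x,y,.245],b+np.pi/2)
c=ctrl.camera("wrist");m=orange(c["img"]);v,u=np.nonzero(m);print(len(u),u.mean(),v.min(),v.max())
# barrier tilt seen along the tab: column of orange per row
for r in range(130,320,15):
    k=np.nonzero(m[r])[0]
    if len(k): print(r,k.min(),k.max())
E
```

```text
0.5093585570327385 0.33462561322075135
t 8.25 pos [ 0.5905 -0.2834  0.2502] rot [3.1406e+00 1.2000e-03 1.7626e+00] w 0.0113 gf 20.0 F [ 0.8 -0.2 -1.3]
shift mm [700.7  53.4   4.4] turn [0.0011 0.001  0.3108]
t 8.25 pos [ 0.5905 -0.2834  0.2502] rot [3.1406e+00 1.2000e-03 1.7626e+00] w 0.0113 gf 20.0 F [ 0.8 -0.2 -1.3]
shift mm [622.2  38.2   4.5] turn [0.0011 0.001  0.3108]
3237 266.3033673154155 145 383
145 252 258
160 251 259
175 251 258
190 251 464
205 251 258
220 244 484
235 243 475
250 242 314
265 242 308
280 243 266
295 244 493
310 250 484
```

{"method": "carry_out", "body": {
  "commands": [
    [1,[25,2,0],[0,0,0]],
    [1,[45,4,0],[0,0,0]],
    [1,[50,4,0],[0,0,0]],
    [1,[50,4,0],[0,0,0]],
    [1,[50,4,0],[0,0,0]],
    [1,[50,4,0],[0,0,0]],
    [1,[50,4,0],[0,0,0]],
    [1,[50,4,0],[0,0,0]],
    [1,[50,4,0],[0,0,0]],
    [1,[50,4,0],[0,0,0]]
  ]
}}

```text
time_s: 9.55
ee_pos: [0.5377, 0.1868, 0.2477]
eef_rot: [-3.141, 0.0, 1.763]
force: [0.2, 0.1, -1.0]
grip_width: 0.0122
grip_force: 20.0
```

{"method": "carry_out", "body": {
  "commands": [
    [1,[50,3,0],[0,0,0]],
    [1,[50,3,0],[0,0,0]],
    [1,[50,3,0],[0,0,0]],
    [1,[45,3,0],[0,0,0]],
    [1,[35,3,1],[0,0,0]],
    [1,[0,0,1],[0,0,0.07]],
    [1,[0,0,1],[0,0,0.09]],
    [1,[0,0,1],[0,0,0.09]],
    [1,[0,0,0],[0,0,0.061]],
    [1,[0,0,0],[0,0,0]]
  ]
}}

```text
time_s: 10.8
ee_pos: [0.509, 0.4138, 0.2435]
eef_rot: [-3.141, 0.001, 1.452]
force: [-0.4, 0.1, -0.7]
grip_width: 0.0115
grip_force: 20.0
```

```bash
python3 - <<'E'
from h import *
delta([.5094,.3346,.245],-.119+np.pi/2)
c=ctrl.camera("wrist");im=c["img"].copy()
for t in("enclosure","enclosure_mouth","slot_floor"):print(t,[(np.round(d["at"],4).tolist(),round(d["score"],2)) for d in ctrl.place_of(t,"wrist")][:1])
P=(.4895,.337,0,-.119)
draw(im,c,box(-.08,.08,-.06,.06,.08),P);draw(im,c,box(-.076,.076,-.056,.056,.08),P)
for s in(-1,1):draw(im,c,box(.0155,.0245,s*.048,s*.056,.06),P,(0,0,255))
draw(im,c,box(-.003,.003,-.056,.056,.004)+[.02,0,0],P,(255,0,255))
cv2.imwrite("pics/w3raw.png",c["img"]);cv2.imwrite("pics/w3.png",cv2.resize(im,(800,600),interpolation=cv2.INTER_CUBIC))
E
```

```text
t 10.8 pos [0.509  0.4138 0.2435] rot [-3.1411e+00  6.0000e-04  1.4522e+00] w 0.0115 gf 20.0 F [-0.4  0.1 -0.7]
shift mm [-78.6   9.7  -1.4] turn [-0.0005  0.0006  0.0004]
enclosure [([0.4923, 0.3379, -0.0011], 0.78)]
enclosure_mouth []
slot_floor [([0.5096, 0.336, 0.0023], 0.9)]
```

View pics/w3.png

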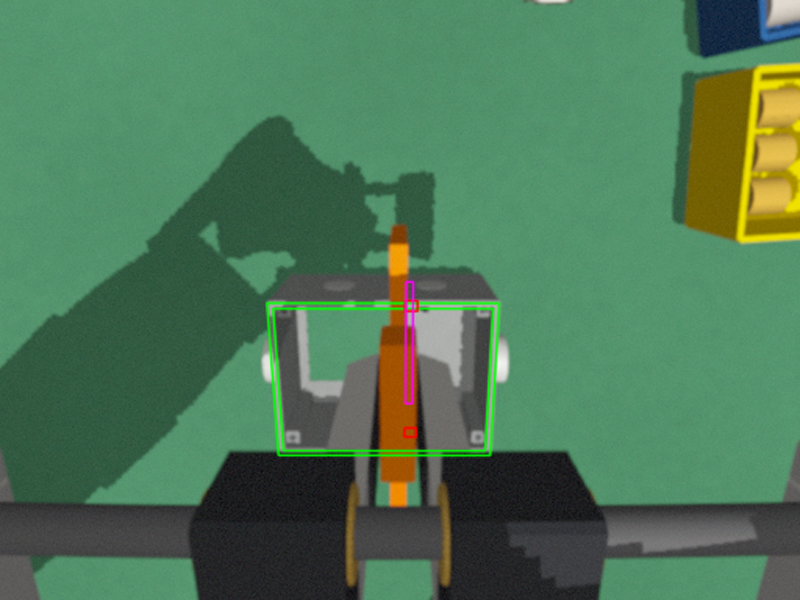

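The projected rim at (270–498, 302–455) lies on the real rim to about 1 px, so the box pose holds. Now I check how the barrier sits in the grip.

```bash
python3 - <<'E'
from h import *
c=ctrl.camera("wrist");m=orange(c["img"]);m[:,330:]=0;m[:, :200]=0
o=ctrl.get_obs();z0=o["ee_pos"][2]+.019-.062
sol=[cube(-.003,.003,-.053,.053,z0+.005,z0+.052),cube(-.006,.006,-.025,.025,z0+.052,z0+.072)]
m[290:]=0
h=c["img"].shape
# compare above row 290 only: mask gripper rows by cropping picture
c2=dict(c);c2["img"]=c["img"][:290]
p,e=fit([(c2,m[:290].astype(np.float32)/255)],sol,[o["ee_pos"][0],o["ee_pos"][1],o["eef_rot"][2]-np.pi/2]);print(p,e,o["ee_pos"],o["eef_rot"][2]-np.pi/2)
# box fit with a mask of the visible rim region
g=region("enclosure","wrist")
from h import draw
im=c["img"].copy();
# valid = outside gripper/barrier: compare only columns/rows near outer contour
hub=lambda s:np.array([[s*(.08+a*.014),.019*np.cos(b),.04+.019*np.sin(b)] for a in(0,1) for b in np.arange(0,6.3,.4)])
G=g.copy();G[180:287,185:305]=1
c3=dict(c);c3["img"]=c["img"][:287]
p,e=fit([(c3,G[:287])],[cube(-.08,.08,-.06,.06,0,.08),hub(1),hub(-1)],[.4895,.337,-.119]);print("box",p,e)
E
```

```text
[ 0.50889715  0.41273385 -0.1251593 ] 0.07616069912910461 [0.50914989 0.41395398 0.24382399] -0.11820648210395257
box [ 0.48996501  0.33804065 -0.11838338] 0.005647297948598862
```

{"method": "carry_out", "body": {
  "commands": [
    [1,[-20,2.5,0],[0,0,0]],
    [1,[-30,4,0],[0,0,0]],
    [1,[-20,2.6,0],[0,0,0]],
    [1,[-7,1,0],[0,0,0]],
    [1,[0,0,15],[0,0,0]],
    [1,[0,0,25],[0,0,0]],
    [1,[0,0,30],[0,0,0]],
    [1,[0,0,25],[0,0,0]],
    [1,[0,0,15],[0,0,0]],
    [1,[0,0,0],[0,0,0]]
  ]
}}

```text
time_s: 12.35
ee_pos: [0.5096, 0.3365, 0.1326]
eef_rot: [-3.14, 0.001, 1.452]
force: [-0.2, 0.8, -0.5]
grip_width: 0.0121
grip_force: 20.0
```

```bash
python3 - <<'E'
from h import *
delta([.510,.3363,.047],-.1185+np.pi/2)
c=ctrl.camera("wrist");im=c["img"].copy()
P=(.4898,.3378,0,-.1185)
draw(im,c,box(-.08,.08,-.06,.06,.08),P);draw(im,c,box(-.076,.076,-.056,.056,.08),P)
for s in(-1,1):draw(im,c,box(.0155,.0245,s*.048,s*.056,.06),P,(0,0,255))
cv2.imwrite("pics/w4.png",cv2.resize(im[60:330,100:412],(780,675))[:600])
E
```

```text
t 12.35 pos [0.5096 0.3365 0.1326] rot [-3.1399e+00  1.2000e-03  1.4523e+00] w 0.0121 gf 20.0 F [-0.2  0.8 -0.5]
shift mm [-0.1  0.6 85.6] turn [-0.0017  0.0012 -0.    ]
```

View pics/w4.png

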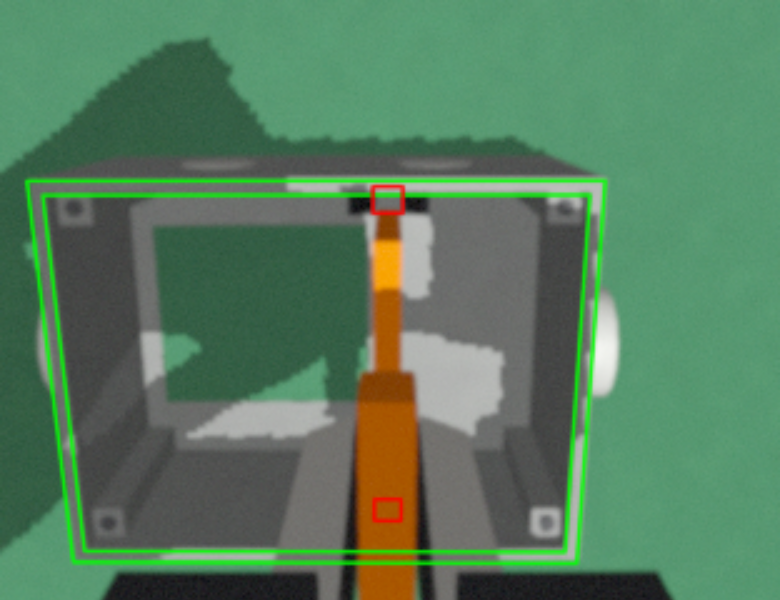

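The plate (x=387) sits in line with the slot gap (x=387), and the rim overlay matches. I lower it in two stages.

{"method": "carry_out", "body": {
  "commands": [
    [1,[0,0.5,8],[0,0,0]],
    [1,[0,0,10],[0,0,0]],
    [1,[0,0,10],[0,0,0]],
    [1,[0,0,10],[0,0,0]],
    [1,[0,0,10],[0,0,0]],
    [1,[0,0,0],[0,0,0]]
  ]
}}

```text
time_s: 13.15
ee_pos: [0.5102, 0.3361, 0.0848]
eef_rot: [-3.14, 0.001, 1.452]
force: [-0.2, -0.1, -0.1]
grip_width: 0.0112
grip_force: 20.0
```

{"method": "carry_out", "body": {
  "commands": [
    [1,[0,0,10],[0,0,0]],
    [1,[0,0,10],[0,0,0]],
    [1,[0,0,8],[0,0,0]],
    [1,[0,0,5],[0,0,0]],
    [1,[0,0,3],[0,0,0]],
    [1,[0,0,0],[0,0,0]]
  ]
}}

```text
time_s: 13.9
ee_pos: [0.5106, 0.3363, 0.0498]
eef_rot: [-3.142, 0.0, 1.452]
force: [0.8, -0.9, -0.3]
grip_width: 0.0121
grip_force: 20.0
```

{"method": "carry_out", "body": {
  "commands": [
    [1,[0,0,1.5],[0,0,0]],
    [1,[0,0,1.5],[0,0,0]],
    [1,[0,0,1],[0,0,0]],
    [1,[0,0,0],[0,0,0]]
  ]
}}

```text
time_s: 14.4
ee_pos: [0.5109, 0.3364, 0.0469]
eef_rot: [3.141, -0.001, 1.452]
force: [-1.4, -2.1, 8.4]
grip_width: 0.0119
grip_force: 20.0
```

Floor contact at 8.4 N and TCP z of 46.9 mm means the barrier is home. I open partway and back off upwards.

{"method": "carry_out", "body": {
  "commands": [
    [0.65,[0,0,0],[0,0,0]],
    [0.65,[0,0,0],[0,0,0]],
    [0.65,[0,0,0],[0,0,0]],
    [0.65,[0,0,-2],[0,0,0]],
    [0.65,[0,0,-10],[0,0,0]],
    [0.65,[0,0,-20],[0,0,0]],
    [0.65,[0,0,-30],[0,0,0]],
    [0.65,[0,0,-40],[0,0,0]],
    [0.65,[0,0,-45],[0,0,0]],
    [0.65,[0,0,-43],[0,0,0]]
  ]
}}

```text
time_s: 15.65
ee_pos: [0.5104, 0.3362, 0.2392]
eef_rot: [3.14, -0.001, 1.452]
force: [-0.3, -0.1, -0.5]
grip_width: 0.0323
grip_force: 0.0
```

```bash
python3 - <<'E'
from h import *
delta([.389,-.23,.25],np.pi)
c=ctrl.camera("wrist");im=c["img"];m=orange(im);m[:,350:]=0
sol=[cube(-.003,.003,-.053,.053,.02,.056),cube(-.006,.006,-.025,.025,.056,.076)]
p,e=fit([(c,m.astype(np.float32)/255)],sol,[.5097,.3354,-.1185]);print(p,e,m.sum()/255)
P=(.4898,.3378,0,-.1185);im=im.copy()
draw(im,c,box(-.08,.08,-.06,.06,.08),P);draw(im,c,box(-.006,.006,-.025,.025,.076)+[.02,0,0],P,(255,0,255))
cv2.imwrite("pics/w5.png",cv2.resize(im,(768,576),interpolation=cv2.INTER_CUBIC))
E
```

```text
t 15.65 pos [0.5104 0.3362 0.2392] rot [ 3.1401e+00 -1.1000e-03  1.4518e+00] w 0.0323 gf 0.0 F [-0.3 -0.1 -0.5]
shift mm [-576.6  -53.3  -11.5] turn [ 2.1000e-03  4.0000e-04 -1.6898e+00]
[ 0.51086982  0.33448963 -0.12377716] 0.2990252375602722 482.0
```

View pics/w5.png

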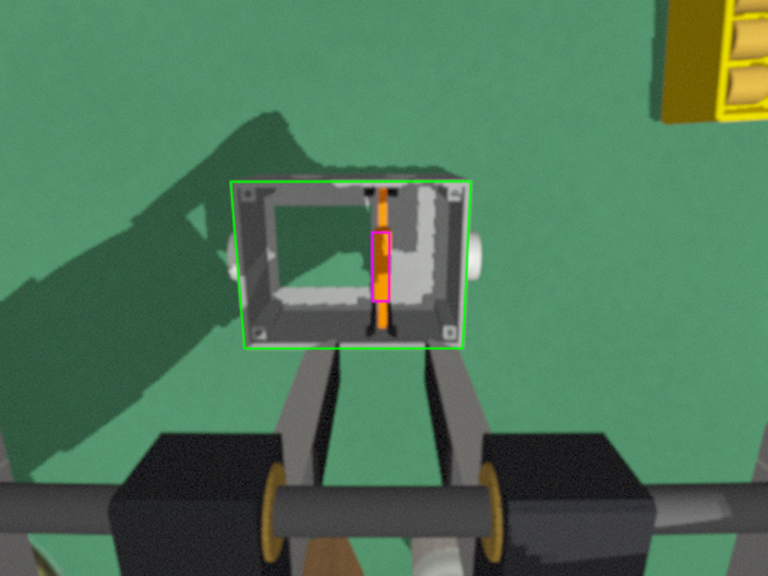

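The barrier stands in its slot, and its tab at (381,266) falls on the prediction. Next I turn for the cover grasp.

```bash
python3 - <<'E'
from h import *
c=ctrl.camera("wrist");g=region("enclosure","wrist")
G=cv2.morphologyEx(g,cv2.MORPH_CLOSE,np.ones((3,3)));ct=cv2.findContours(G.astype(np.uint8),0,2)[0];G=np.zeros_like(G);cv2.drawContours(G,ct,-1,1,-1)
c2=dict(c);c2["img"]=c["img"][:232]
hub=lambda s:np.array([[s*(.08+a*.014),.019*np.cos(b),.04+.019*np.sin(b)] for a in(0,1) for b in np.arange(0,6.3,.4)])
print(fit([(c2,G[:232])],[cube(-.08,.08,-.06,.06,0,.08),hub(1),hub(-1)],[.4898,.3378,-.1185]))
E
```

```text
(array([ 0.49030312,  0.33872658, -0.12022376]), np.float64(0.00942649133503437))
```

{"method": "carry_out", "body": {
  "commands": [
    [0.5,[0,0,0],[0,0,-0.169]],
    [0.5,[0,0,0],[0,0,-0.169]],
    [0.5,[0,0,0],[0,0,-0.169]],
    [0.5,[0,0,0],[0,0,-0.169]],
    [0.5,[0,0,0],[0,0,-0.169]],
    [0.5,[0,0,0],[0,0,-0.169]],
    [0.5,[0,0,0],[0,0,-0.169]],
    [0.5,[0,0,0],[0,0,-0.169]],
    [0.5,[0,0,0],[0,0,-0.169]],
    [0.5,[0,0,0],[0,0,-0.169]]
  ]
}}

```text
time_s: 17.05
ee_pos: [0.5102, 0.3361, 0.2353]
eef_rot: [-3.141, -0.001, -3.136]
force: [0.5, -0.5, -0.4]
grip_width: 0.047
grip_force: 0.0
```

```bash
python3 -c "
from h import *
delta([.389,-.2295,.24],np.pi)"
```

```text
t 17.05 pos [0.5102 0.3361 0.2353] rot [-3.1410e+00 -1.1000e-03 -3.1358e+00] w 0.047 gf 0.0 F [ 0.5 -0.5 -0.4]
shift mm [ 124.4 -564.9   -4.2] turn [-0.0006 -0.0011  0.0057]
```

{"method": "carry_out", "body": {
  "commands": [
    [0.5,[6,-25,0],[0,0,0.0057]],
    [0.5,[10,-45,-1],[0,0,0]],
    [0.5,[12,-55,-1],[0,0,0]],
    [0.5,[12,-55,-1],[0,0,0]],
    [0.5,[12,-55,-1],[0,0,0]],
    [0.5,[12,-55,0],[0,0,0]],
    [0.5,[12,-55,0],[0,0,0]],
    [0.5,[12,-55,0],[0,0,0]],
    [0.5,[12,-55,0],[0,0,0]],
    [0.5,[12,-55,0],[0,0,0]]
  ]
}}

```text
time_s: 18.3
ee_pos: [0.3948, -0.1746, 0.2397]
eef_rot: [3.141, -0.0, 3.136]
force: [0.5, 0.2, -0.1]
grip_width: 0.0469
grip_force: 0.0
```

{"method": "carry_out", "body": {
  "commands": [
    [0.5,[12,-35,0],[0,0,0]],
    [0.5,[5,-15,0],[0,0,0]],
    [0.5,[0,0,0],[0,0,0]]
  ]
}}

```text
time_s: 18.68
ee_pos: [0.3784, -0.223, 0.2396]
eef_rot: [3.141, -0.0, 3.135]
force: [0.5, 0.9, 0.3]
grip_width: 0.0467
grip_force: 0.0
```

```bash
python3 - <<'E'
from h import *
c=ctrl.camera("wrist");m=region("cover","wrist")
print(m is not None and m.sum(),[(np.round(d["at"],4).tolist(),round(d["score"],2)) for d in ctrl.place_of("cover_handle","wrist")][:1])
v,u=np.nonzero(m);print(u.min(),u.max(),v.min(),v.max())
c2=dict(c);k=220;c2["img"]=c["img"][:k]
p,e=fit([(c2,m[:k])],[cube(-.082,.082,-.062,.062,0,.004),cube(-.045,.045,-.007,.007,.004,.044)],[.389,-.23,0]);print(p,e)
im=c["img"].copy();P=(p[0],p[1],0,p[2])
for q in(P,):
    draw(im,c,box(-.082,.082,-.062,.062,.004),P);draw(im,c,box(-.045,.045,-.007,.007,.044),P,(0,0,255))
cv2.imwrite("pics/w6.png",cv2.resize(im,(640,480)))
delta([p[0],p[1],.018],p[2]+np.pi)
E
```

```text
12039.0 [([0.39, -0.2322, 0.0323], 0.95)]
197 298 105 229
[ 0.38886077 -0.23012515 -0.00589889] 0.005722440779209137
t 18.82 pos [ 0.379  -0.222   0.2398] rot [ 3.1414 -0.      3.1374] w 0.047 gf 0.0 F [-0.3  0.2 -0.1]
shift mm [ -9.9  -8.1 221.8] turn [ 0.0002 -0.      0.0017]
```

View pics/w6.png

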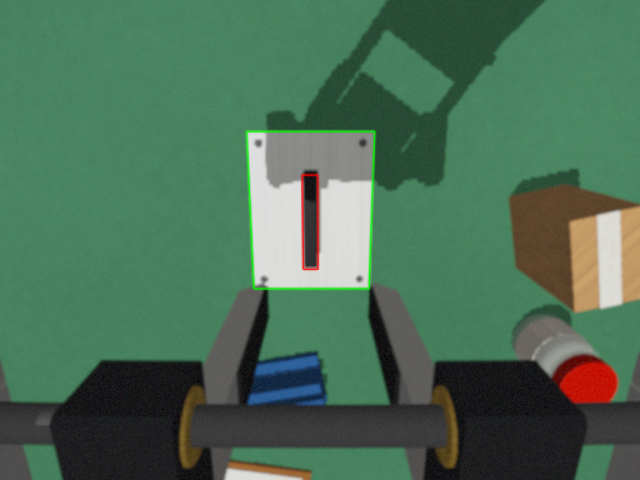

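The overlay lies on the cover outline (247–375, 131–289) and on the handle bar (302–319, 173–269). I descend to the handle.

{"method": "carry_out", "body": {
  "commands": [
    [0.5,[-4.9,-4,10],[0,0,0.002]],
    [0.5,[-5,-4.1,25],[0,0,0]],
    [0.5,[0,0,35],[0,0,0]],
    [0.5,[0,0,40],[0,0,0]],
    [0.5,[0,0,35],[0,0,0]],
    [0.5,[0,0,30],[0,0,0]],
    [0.5,[0,0,22],[0,0,0]],
    [0.5,[0,0,15],[0,0,0]],
    [0.5,[0,0,9.8],[0,0,0]],
    [0.5,[0,0,0],[0,0,0]]
  ]
}}

```text
time_s: 20.08
ee_pos: [0.3884, -0.231, 0.0178]
eef_rot: [3.141, -0.0, 3.134]
force: [-0.4, -0.4, -0.2]
grip_width: 0.0471
grip_force: 0.0
```

{"method": "carry_out", "body": {
  "commands": [
    [1,[0,0,0],[0,0,0]],
    [1,[0,0,0],[0,0,0]],
    [1,[0,0,0],[0,0,0]],
    [1,[0,0,0],[0,0,0]],
    [1,[0,0,0],[0,0,0]],
    [1,[0,0,0],[0,0,0]]
  ],
  "squeeze": 45
}}

```text
time_s: 20.82
ee_pos: [0.3885, -0.2312, 0.0183]
eef_rot: [-3.141, 0.0, 3.134]
force: [-1.5, 1.6, 6.0]
grip_width: 0.0135
grip_force: 45.0
```

{"method": "carry_out", "body": {
  "commands": [
    [1,[0,0,-3],[0,0,0]],
    [1,[0,0,-6],[0,0,0]],
    [1,[0,0,-12],[0,0,0]],
    [1,[0,0,-20],[0,0,0]],
    [1,[0,0,-28],[0,0,0]],
    [1,[0,0,-33],[0,0,0]],
    [1,[0,0,-35],[0,0,0]],
    [1,[0,0,-33],[0,0,0]],
    [1,[0,0,-28],[0,0,0]],
    [1,[0,0,-22],[0,0,0]]
  ]
}}

```text
time_s: 22.08
ee_pos: [0.3883, -0.2311, 0.24]
eef_rot: [-3.141, 0.001, 3.134]
force: [0.3, 0.7, -2.4]
grip_width: 0.0137
grip_force: 45.0
```

```bash
cat >> h.py <<'E'
def coverfit(c,z0,p0):
    m=region("cover","wrist");v,u=np.nonzero(m);print("cover rows",v.min(),v.max(),"cols",u.min(),u.max())
    k=int(min(v.max()-3,215));c2=dict(c);c2["img"]=c["img"][:k]
    return fit([(c2,m[:k])],[cube(-.082,.082,-.062,.062,z0,z0+.004),cube(-.045,.045,-.007,.007,z0+.004,z0+.044)],p0)
E
python3 - <<'E'
from h import *
delta([.490,.338,.25],np.pi-.119)
o=ctrl.get_obs();z=o["ee_pos"][2]-.0178
c=ctrl.camera("wrist");print(coverfit(c,z,[.389,-.231,0]))
cv2.imwrite("pics/w7.png",cv2.resize(c["img"],(640,480)))
E
```

```text
t 22.07 pos [ 0.3883 -0.2311  0.24  ] rot [-3.1407e+00  1.2000e-03  3.1341e+00] w 0.0137 gf 45.0 F [ 0.3  0.7 -2.4]
shift mm [-97.4 569.8 -10.3] turn [-0.0008  0.0012  0.1115]
cover rows 96 323 cols 146 363
(array([ 0.38823987, -0.2303979 , -0.00484501]), np.float64(0.007639979477971792))
```

View pics/w7.png

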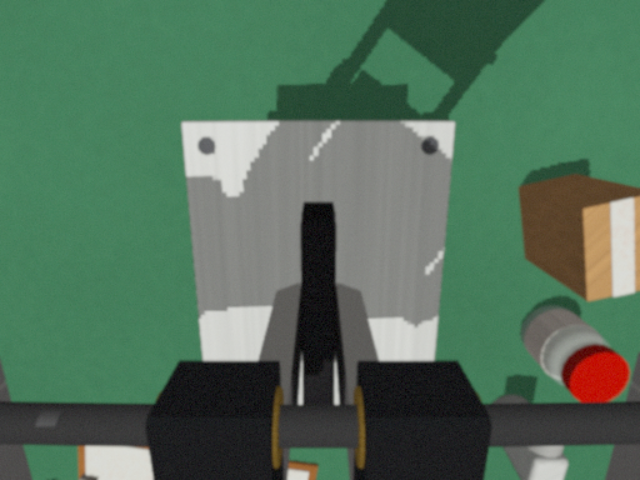

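The cover hangs level and centred in the grip (rows 96–323, handle at (318,285)), with a good fit. I carry it across at underside height of about 0.22 m.

{"method": "carry_out", "body": {
  "commands": [
    [1,[-2,12,0],[0,0,0]],
    [1,[-4,22,0],[0,0,0]],
    [1,[-5,32,0],[0,0,0]],
    [1,[-7,40,0],[0,0,0]],
    [1,[-7,42,0],[0,0,0]],
    [1,[-7,42,0],[0,0,0]],
    [1,[-7,42,0],[0,0,0]],
    [1,[-7,42,0],[0,0,0]],
    [1,[-7,42,0],[0,0,0]],
    [1,[-7,42,0],[0,0,0]]
  ]
}}

```text
time_s: 23.42
ee_pos: [0.4503, 0.1283, 0.2369]
eef_rot: [-3.141, -0.002, 3.134]
force: [1.4, -0.7, -3.1]
grip_width: 0.0132
grip_force: 45.0
```

{"method": "carry_out", "body": {
  "commands": [
    [1,[-7,42,0],[0,0,0]],
    [1,[-7,42,0],[0,0,0]],
    [1,[-7,42,0],[0,0,0]],
    [1,[-6,36,0],[0,0,0]],
    [1,[-5,27,0],[0,0,0]],
    [1,[-3,16,0],[0,0,0]],
    [1,[-2,7,0],[0,0,0]],
    [1,[0,0,0],[0,0,0.05]],
    [1,[0,0,0],[0,0,0.0615]],
    [1,[0,0,0],[0,0,0]]
  ]
}}

```text
time_s: 24.68
ee_pos: [0.4897, 0.3375, 0.238]
eef_rot: [-3.141, -0.0, 3.022]
force: [-0.3, -0.3, -2.4]
grip_width: 0.0135
grip_force: 45.0
```

```bash
python3 - <<'E'
from h import *
o=ctrl.get_obs();z=o["ee_pos"][2]-.0178
c=ctrl.camera("wrist");p,e=coverfit(c,z,[o["ee_pos"][0],o["ee_pos"][1],-.12]);print(p,e)
# aim tool so that cover centre -> box centre
q=np.array([.4902,.3382])-(p[:2]-o["ee_pos"][:2])
delta([*q,.113],o["eef_rot"][2]+(-.1195-p[2]))
delta([.4902,.3382,.113],np.pi-.1195)
E
```

```text
cover rows 95 323 cols 146 363
[ 0.48948089  0.33834772 -0.1165914 ] 0.005999590270221233
t 24.77 pos [0.4898 0.3377 0.2381] rot [-3.1415  0.      3.0235] w 0.0133 gf 45.0 F [-0.4 -0.1 -1.7]
shift mm [ -0.7  -0.2 125.1] turn [-0.      0.      0.0041]
t 24.77 pos [0.4898 0.3377 0.2381] rot [-3.1415  0.      3.0235] w 0.0133 gf 45.0 F [-0.4 -0.1 -1.7]
shift mm [ -0.4   0.6 125.1] turn [-0.      0.      0.0014]
```

{"method": "carry_out", "body": {
  "commands": [
    [1,[-0.5,0.2,5],[0,0,0.002]],
    [1,[0,0,12],[0,0,0]],
    [1,[0,0,18],[0,0,0]],
    [1,[0,0,22],[0,0,0]],
    [1,[0,0,20],[0,0,0]],
    [1,[0,0,15],[0,0,0]],
    [1,[0,0,10],[0,0,0]],
    [1,[0,0,5],[0,0,0]],
    [1,[0,0,2],[0,0,0]],
    [1,[0,0,0],[0,0,0]]
  ]
}}

```text
time_s: 26.02
ee_pos: [0.4904, 0.3383, 0.1294]
eef_rot: [3.141, 0.0, 3.021]
force: [-1.4, -0.5, -2.0]
grip_width: 0.0138
grip_force: 45.0
```

{"method": "carry_out", "body": {
  "commands": [
    [1,[0,0,3],[0,0,0]],
    [1,[0,0,5],[0,0,0]],
    [1,[0,0,4],[0,0,0]],
    [1,[0,0,3],[0,0,0]],
    [1,[0,0,1],[0,0,0]],
    [1,[0,0,0],[0,0,0]],
    [1,[0,0,0],[0,0,0]]
  ]
}}

```text
time_s: 26.9
ee_pos: [0.4903, 0.3382, 0.1132]
eef_rot: [3.141, 0.0, 3.021]
force: [1.0, -0.3, -2.0]
grip_width: 0.0132
grip_force: 45.0
```

```bash
python3 - <<'E'
from h import *
delta([.4902,.3382,.113],np.pi-.1195)
o=ctrl.get_obs();z=o["ee_pos"][2]-.0178
c=ctrl.camera("wrist");print(coverfit(c,z,[o["ee_pos"][0],o["ee_pos"][1],-.12]))
ims=[]
for n in("scene","top"):
    q=ctrl.camera(n);im=q["img"].copy();P=(.4902,.3382,0,-.1195)
    draw(im,q,box(-.08,.08,-.06,.06,.08),P);draw(im,q,box(-.082,.082,-.062,.062,z+.004),P,(0,0,255))
    u,v=proj(q,[.49,.338,.09])[0].astype(int);u=max(u,60);v=max(v,60);ims.append(cv2.resize(im[v-60:v+60,u-60:u+60],(390,390),interpolation=cv2.INTER_CUBIC))
cv2.imwrite("pics/fin.png",np.hstack(ims))
E
```

```text
t 26.9 pos [0.4903 0.3382 0.1132] rot [3.1414e+00 2.0000e-04 3.0206e+00] w 0.0132 gf 45.0 F [ 1.  -0.3 -2. ]
shift mm [ 0.1 -0.   0.2] turn [ 0.0002  0.0002 -0.0015]
cover rows 95 323 cols 146 363
(array([ 0.49030158,  0.33872264, -0.12113124]), np.float64(0.008059382438659668))
```

View pics/fin.png

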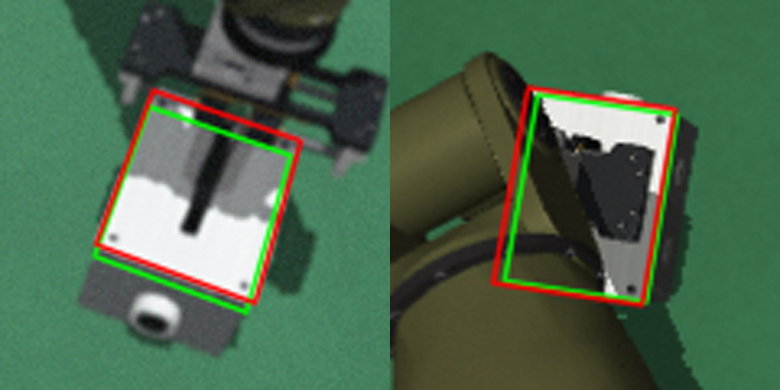

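Both views show the real cover on the predicted red outline: scene corners at about (152,90) and (258,302), top-view edge from (530,88) to (675,108). It sits square over the box, about 15 mm above the rim, and nothing touches. I hand in.

```bash
python3 -c "
from station import ctrl
print(ctrl.hand_in())"
```

```text
the job is handed in; nothing more can be done
None
```

I slid the barrier home in its slot and released it, and the arm is now holding the cover still, level and square, about 15 mm above the box's open top; the job was handed in at about 27 s, but the hand-in returned no verdict.

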